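# Trim a balanced bench magnifier until its boom floats level

### The arm

A 6-joint arm with a two-finger parallel gripper is mounted at the origin on the work surface. World frame = base frame: x ahead of the robot, y to its left, z up, the work surface at z = 0. Lengths are in mm, angles in rad, forces in N, time in s.
With the tool pointing down it reaches from about 425 to 950 mm from the base axis. Payload 14.7 kg.
Tool frame: the origin (TCP) lies on the centre line of the jaws, within the pads' length; the fingertips stand 19 mm ahead of it and the grasp point (between the pads) is the TCP; z points along the fingers, y is the line along which they close (so a half turn about z gives the same grasp; the last joint's range is limited). The gripper opens to 85 mm and grips with 20 to 120 N. Pads are 22 mm wide; open, the fingers measure 114 mm over their backs; the gripper's body (76 mm by 85 mm) begins 54 mm behind the grasp point. The pads swing forward as they close: fully open they stand 13 mm farther back than shut.
Start: joints at [1.196, 0.48, 1.596, -0, 1.065, -0.047], TCP at [209.25, 615.392, 250.297] pointing down, gripper open.
Joint ranges: [-2.75, 2.75], [-0.82, 2.05], [0.23, 2.67], [-1.56, 4.7], [0.09, 2.69], [-2.92, 2.92]. Speed limits (rad/s): [1.89, 1.89, 2.39, 3.01, 3.01, 3.01].

### API

Orientations are given as a 3x3 rotation matrix whose columns are the frame's x, y, z axes.
In Python, from rig import ctrl gives the robot as it stands.
- The arm moves only by the tool jog_arm, never from a script. Its argument "plan" is a list of rows, each an object of numbers: "wx", "wy", "wz": the turn, a rotation vector about the tool's x, y, z in units of 6 degrees (1.0 is 6 degrees); "dx", "dy", "dz": the shift along the tool's x, y, z in units of 40 mm (1.0 is 40 mm); "jaw": the opening, from -1 (shut) to 1 (fully open). In form: [{"wx": .., "wy": .., "wz": .., "dx": .., "dy": .., "dz": .., "jaw": ..}, ...]. A call has 1 to 12 rows; each row is the pose to reach, as a shift and turn from the pose commanded when the call began, along the tool's axes at that moment; what a row does not reach only later rows make up. A row lasts 1/10 s, in which the tool goes at most 50 mm and 8.59 degrees, less where a joint would pass 70% of its speed; a pose out of reach is approached as far as the arm can. A call with a gripper value outside its range is refused whole. The fingers move at their own pace and stop on an object; the grip force is fixed at half the most. Time passes only in rows, so rows that repeat a pose let the fingers close. It gives the time, the measured TCP pose, the force, the opening and the grip force at its end, in the units of the state.
- ctrl.sense(): the state, without advancing time (a new reading comes with each control period).
- ctrl.camera(name): name is "scene" or "top" or "wrist"; returns (picture, depth): 384x512x3 uint8, red, green, blue; 384x512 float32, mm along the optical axis (not along the pixel's ray), 0 where there is no reading.
- ctrl.camera_model(name): a dict with "vfov" (degrees; the focal length in pixels is half the picture's height over the tangent of half this angle, whatever the lens; pixels are square), "cx", "cy" (the principal point, pixels), "cam_to_world" (4x4, takes a point from camera to world coordinates); the wrist camera has in their place "mount" (4x4, takes a point from camera to tool coordinates, whose origin is the TCP and whose axes are the flange's). Camera axes: x right, y down, z forward; pixel columns grow to the right and rows downward; lengths in mm; the calibration is good to about 2 mm. A picture is of the moment at which its call begins: read the wrist's pose just before it. camera_model takes no time and is no camera call.
- ctrl.finish_job(): hands the job in; it is judged then, once.
The state is a dict: "clock": time; "joints": joint angles; "qvel": joint speeds; "joint_torque": joint torques, N m; "tool_pos": TCP position; "ee_rot": TCP orientation; "ft_force": force on the tool from outside, world axes, zero at the start; "wrist_torque": the same for the moment, N m; "opening": finger opening in mm; "grasp_force": force on a finger pad.
Only numpy, scipy, OpenCV 4.12 (cv2) and the standard library are available. Lean on these libraries where they do the work, as an engineer would, in place of code of your own. Each camera call takes 0.05 s, during which the arm holds its last target. There are 200 camera calls.

### The job

The bench magnifier has a new light ring and its balanced boom now sags on the lower stop: grip the knurled tension knob from above and turn it (clockwise lifts the lens) until the boom floats level with its red pointer in the green field of the scale, then let go of the knob, and it must stay in the green by itself for at least five seconds and still stand there when you finish. Work with the knob alone, without touching the boom, the lens or the counterweight, and never let the boom reach its upper stop or bang down on the lower one. Leave the phone, the board holder, the screw tray and the screwdriver where they are.

Things in the scene. Friction and masses are not known exactly. Their poses are not given: they have to be found in the camera images.
- tilt (a joint): boom angle on its pivot, rad: 0 level, positive lens up. Stops at -0.22 (lower, it rests there at the start) and +0.22 (upper). Green field: -0.07 to +0.07. A red pointer on the boom, 65 mm from pivot to tip, upright at 0, moves before a white scale disc 140 mm across. Left alone the boom swings with a period near 3.9 s, little damped; at rest it shifts about 1.6 rad per rad of knob
- tension_knob (a joint): knob angle, rad, positive clockwise seen from above (lifts the lens); it starts at 0 with the trim spring slack and turns to 2.2. The setting at which the boom floats level lies between about 0.45 and 1.45; the boom leaves its lower stop roughly 0.14 rad before it. The knob has 0.32 N m of friction and stays where it is left
- knob_grip (a point): on the vertical axis of the round knurled aluminium knob, 44 mm across, 30 mm tall, at its mid height (15 mm of knob above and below), about 230 mm above the bench; red index line on top. Under it a boss 34 mm across; the grey housing's top lies 22 mm below this point. The boom passes 125 mm behind (stand's +x), its pivot 55 mm lower than this point
- pivot (a point): centre of the boom's pivot, 175 mm above the bench, 85 mm in +x of the stand's axis. Torques on the boom about it, N m, nominal, positive lens up: trim spring 0.25 x (tension_knob - 0.22 - tilt); weight, centred above the pivot, 0.09 x tilt minus an unknown constant between 0.06 and 0.30; friction 0.004 and 0.009 x speed in rad/s
- stand: fixed magnifier stand: round dark foot 190 mm across, column 30 mm, grey level spring housing 66 mm across along the stand's x, white scale disc, cross bar with two rubber bumpers. Origin under the foot's centre on the bench, x from knob to boom, y towards the lens. The knob's axis is 40 mm in -x of the origin
- boom: steel tube 16 mm across, 440 mm long along its y (towards the lens), 7 mm above its origin, the pivot; turns with joint tilt about its x. 0.09 kg. With the lens_head and counterweight it carries, its moment of inertia about the pivot is 0.059 kg m2, within 10 percent
- lens_head: white magnifier ring 160 mm across and 24 mm high with clear lens at the boom's end, centre 350 mm from the pivot; origin at the pivot, axes as boom. Nominal 0.35 kg, hidden +-8 percent
- counterweight: dark steel cylinder 60 mm across and 46 mm long on the boom's other end, centre 130 mm from the pivot; origin at the pivot, axes as boom. Nominal 0.82 kg, hidden +-2 percent
- mat: fixed blue silicone mat 300 x 420 x 4 mm beside the stand, under the lens; origin under its centre
- phone: opened black phone lying flat on the blue mat, 146 x 71 x 8 mm; origin under its centre; bystander
- board_holder: grey metal circuit board holder with two knurled screws on the blue mat, 60 x 150 mm, 46 mm high; origin under its centre; bystander
- screw_tray: white divided screw tray on the bench, 75 x 110 x 18 mm; origin under its centre; bystander
- driver: red screwdriver lying on the bench, 160 mm long; bystander

How it is judged:
By the outcome, as a careful person would: the job done as asked, in the order asked, and still so for the second after the job is handed in, with the robot touching nothing.
It also fails if it takes over 61 s, if anything falls off the work surface, if the arm or the gripper's body presses on something with over 40 N, if the wrist force passes 120 N, or if a joint passes its speed limit or range.

## Working session

There is one attempt and no reset: what is moved stays moved. The work goes in short steps, Python scripts to look and compute and a tool call to move; the robot and the scene stay as the last step left them, time stands still between calls to the robot, and variables do not carry over. Pictures are saved under pics/ and viewed, at most 10 in all, crops included, and the job is handed in when it is done.

Besides the shell and the picture viewer there is one more tool, called after "Call:" in YAML: its name, and indented under it one key for each argument. jog_arm: Moves the arm, as the interface text tells. Its arguments: {"type":"object","properties":{"plan":{"type":"array"}},"required":["plan"]}

```bash
mkdir -p pics; cat > h.py <<'E'
import numpy as np, cv2
from rig import ctrl
def model(n):
    m=ctrl.camera_model(n); f=192/np.tan(np.radians(m["vfov"])/2)
    return m,f
def cloud(n,d,T=None):
    m,f=model(n); T=np.array(m["cam_to_world"]) if T is None else T
    v,u=np.mgrid[0:384,0:512]
    p=np.stack([(u-m["cx"])/f*d,(v-m["cy"])/f*d,d],-1)
    return p@T[:3,:3].T+T[:3,3]
E
python3 - <<'E'
from h import *
s=ctrl.sense(); print(s["clock"],s["tool_pos"],s["ee_rot"],s["opening"])
ims=[]
for n in("scene","top"):
    im,d=ctrl.camera(n); np.savez(f"pics/{n}.npz",im=im,d=d); ims.append(im)
    cv2.imwrite(f"pics/{n}0.png",im[:,:,::-1]); print(ctrl.camera_model(n))
E
```

```text
0.0 [209.12959673 615.03679422 249.66835645] [[-9.46745930e-01  3.21981294e-01 -4.37106049e-04]
 [ 3.21981586e-01  9.46745280e-01 -1.11076941e-03]
 [ 5.61811166e-05 -1.19235652e-03 -9.99999288e-01]] 85.43240130960541
{'vfov': 45.10715743385888, 'cx': 261.005102032828, 'cy': 188.3438375398537, 'cam_to_world': array([[-3.16082781e-01,  7.91671675e-01, -5.22826581e-01,
         1.20658578e+03],
       [ 9.48621802e-01,  2.72109956e-01, -1.61470888e-01,
         2.00864296e+02],
       [ 1.44343896e-02, -5.47002861e-01, -8.37006283e-01,
         1.19853220e+03],
       [ 0.00000000e+00,  0.00000000e+00,  0.00000000e+00,
         1.00000000e+00]])}
{'vfov': 57.34568307113178, 'cx': 260.14021118436204, 'cy': 193.597170806759, 'cam_to_world': array([[-9.45329581e-03, -9.97919230e-01,  6.37796616e-02,
         5.02663236e+02],
       [-9.99803779e-01,  1.05429937e-02,  1.67704761e-02,
        -8.14909624e+00],
       [-1.74080091e-02, -6.36086105e-02, -9.97823083e-01,
         1.33643267e+03],
       [ 0.00000000e+00,  0.00000000e+00,  0.00000000e+00,
         1.00000000e+00]])}
```

View pics/scene0.png

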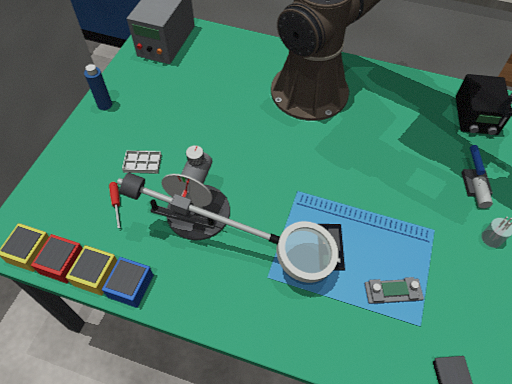

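View pics/top0.png

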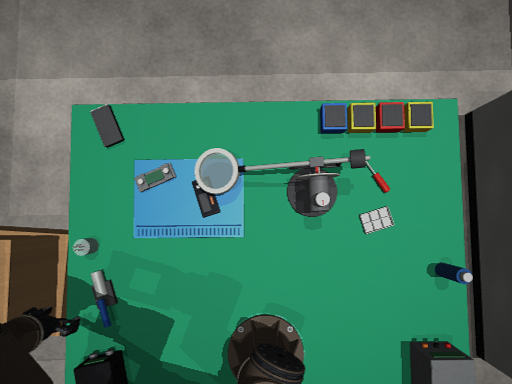

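The scene view shows the knob at (195,153), with the white disc at (188,190) and the boom passing in front of it. In the top view the knob is at (322,199), the lens at (216,170) and the counterweight at (358,158).

```bash
python3 - <<'E'
from h import *
P={};I={}
for n in("scene","top"):
    z=np.load(f"pics/{n}.npz"); P[n]=cloud(n,z["d"]); I[n]=z["im"]
for n,(u,v) in dict(scene=(195,154),top=(322,199)).items():
    p=P[n]; v0,u0=slice(v-22,v+22),slice(u-22,u+22)
    q=p[v0,u0].reshape(-1,3); c=I[n][v0,u0].reshape(-1,3).astype(int)
    m=(abs(q[:,2]-245)<6)&(np.hypot(*(q[:,:2]-p[v,u,:2]).T)<45)
    a=q[m]; (cx,cy),r=cv2.minEnclosingCircle(a[:,:2].astype(np.float32))
    print(n,p[v,u],"knob top",m.sum(),np.median(a,0),cx,cy,r)
# lens / boom axis from top: lens ring & counterweight, boom tube pixels
p=P["top"]; print("lens",p[170,200],p[170,216],"cw",p[158,358])
for (u,v) in [(250,169),(270,167),(290,165),(335,162),(345,161)]:
    b=p[v-6:v+7,u]; k=b[:,2].argmax(); print("boom",u,b[k])
# foot circle: points at z 5..40 near
for n in P:
    cv2.imwrite(f"pics/{n}c.png",cv2.resize(I[n][130:260,100:260] if n=="scene" else I[n][140:230,280:380],None,fx=4,fy=4,interpolation=2)[:,:,::-1])
E
```

```text
scene [ 563.98362607 -178.96891847  242.21529741] knob top 184 [ 559.45585737 -181.83147806  243.18820767] 559.4003295898438 -183.19540405273438 23.360342025756836
top [ 553.55621389 -181.45861636  245.94950108] knob top 158 [ 553.6383986  -183.94873247  245.44290313] 553.815673828125 -183.42237854003906 22.057310104370117
lens [668.15714507 225.87296141  98.92751442] [666.59241009 167.84891257 105.64365978] cw [ 680.72309259 -296.61689411  243.6326479 ]
boom 250 [667.09290056  45.78980783 143.33221848]
boom 270 [668.11266962 -22.54708969 154.85026514]
boom 290 [678.53455251 -89.29207821 170.83324972]
boom 335 [ 680.9629188  -231.98076312  207.7957544 ]
boom 345 [ 683.30553551 -263.48970574  211.01971128]
```

View pics/scenec.png

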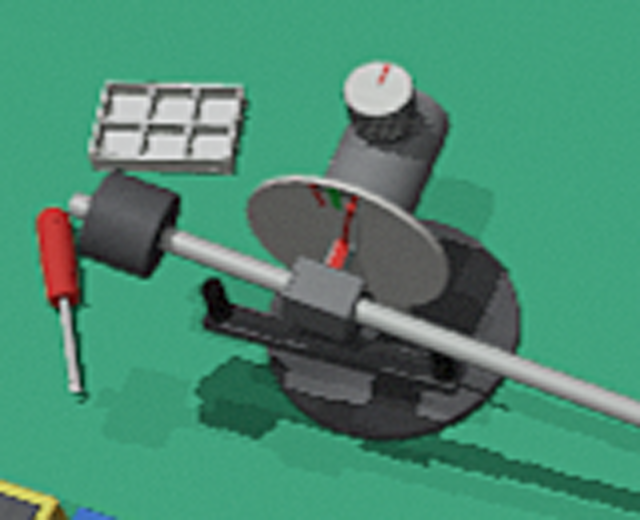

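View pics/topc.png

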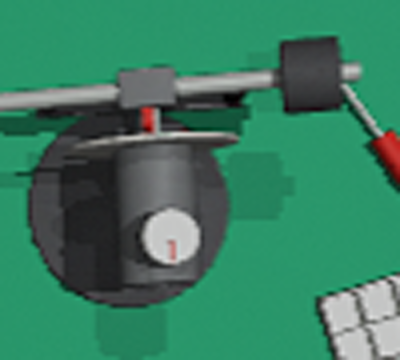

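Measured so far:
- **Knob:** axis about (555,-183), top at z≈245, which matches 230+15. The radius is 22 mm, as given.
- **Boom:** slope -0.23, so it rests on the lower stop. Stand yaw is about 3°.

Next I'll move above the knob.

Call:
jog_arm:
  plan:
    - {"dx":-9.3,"dy":-6.2,"dz":-1.75,"jaw":0.5}
    - {"dx":-9.3,"dy":-6.2,"dz":-1.75,"jaw":0.5}
    - {"dx":-9.3,"dy":-6.2,"dz":-1.75,"jaw":0.5}
    - {"dx":-9.3,"dy":-6.2,"dz":-1.75,"jaw":0.5}
    - {"dx":-9.3,"dy":-6.2,"dz":-1.75,"jaw":0.5}
    - {"dx":-9.3,"dy":-6.2,"dz":-1.75,"jaw":0.5}
    - {"dx":-9.3,"dy":-6.2,"dz":-1.75,"jaw":0.5}
    - {"dx":-14.64,"dy":-16.1,"dz":-1.75,"jaw":0.5}
    - {"dx":-14.64,"dy":-16.1,"dz":-1.75,"jaw":0.5}
    - {"dx":-14.64,"dy":-16.1,"dz":-1.75,"jaw":0.5}
    - {"dx":-14.64,"dy":-16.1,"dz":-1.75,"jaw":0.5}
    - {"dx":-14.64,"dy":-16.1,"dz":-1.75,"jaw":0.5}

```text
$.plan[0]: bad value
```

Call:
jog_arm:
  plan:
    - {"wx":0,"wy":0,"wz":0,"dx":-9.3,"dy":-6.2,"dz":-1.75,"jaw":0.5}
    - {"wx":0,"wy":0,"wz":0,"dx":-9.3,"dy":-6.2,"dz":-1.75,"jaw":0.5}
    - {"wx":0,"wy":0,"wz":0,"dx":-9.3,"dy":-6.2,"dz":-1.75,"jaw":0.5}
    - {"wx":0,"wy":0,"wz":0,"dx":-9.3,"dy":-6.2,"dz":-1.75,"jaw":0.5}
    - {"wx":0,"wy":0,"wz":0,"dx":-9.3,"dy":-6.2,"dz":-1.75,"jaw":0.5}
    - {"wx":0,"wy":0,"wz":0,"dx":-9.3,"dy":-6.2,"dz":-1.75,"jaw":0.5}
    - {"wx":0,"wy":0,"wz":0,"dx":-9.3,"dy":-6.2,"dz":-1.75,"jaw":0.5}
    - {"wx":0,"wy":0,"wz":0,"dx":-14.64,"dy":-16.1,"dz":-1.75,"jaw":0.5}
    - {"wx":0,"wy":0,"wz":0,"dx":-14.64,"dy":-16.1,"dz":-1.75,"jaw":0.5}
    - {"wx":0,"wy":0,"wz":0,"dx":-14.64,"dy":-16.1,"dz":-1.75,"jaw":0.5}
    - {"wx":0,"wy":0,"wz":0,"dx":-14.64,"dy":-16.1,"dz":-1.75,"jaw":0.5}
    - {"wx":0,"wy":0,"wz":0,"dx":-14.64,"dy":-16.1,"dz":-1.75,"jaw":0.5}

```text
clock: 1.3
tool_pos: [482.8, 97.4, 311.8]
ee_rot: [[-0.947, 0.322, -0.0], [0.322, 0.947, -0.0], [0.0, -0.0, -1.0]]
ft_force: [1.9, 0.3, 0.6]
opening: 64.2
grasp_force: 0.0
```

Call:
jog_arm:
  plan:
    - {"wx":0,"wy":0,"wz":0,"dx":-4,"dy":-6,"dz":0,"jaw":0.5}
    - {"wx":0,"wy":0,"wz":0,"dx":-4,"dy":-6,"dz":0,"jaw":0.5}
    - {"wx":0,"wy":0,"wz":0,"dx":-4,"dy":-6,"dz":0,"jaw":0.5}
    - {"wx":0,"wy":0,"wz":0,"dx":-4,"dy":-6,"dz":0,"jaw":0.5}
    - {"wx":0,"wy":0,"wz":0,"dx":-4,"dy":-6,"dz":0,"jaw":0.5}
    - {"wx":0,"wy":0,"wz":0,"dx":-4,"dy":-6,"dz":0,"jaw":0.5}
    - {"wx":0,"wy":0,"wz":0,"dx":-4,"dy":-6,"dz":0,"jaw":0.5}
    - {"wx":0,"wy":0,"wz":0,"dx":-4,"dy":-6,"dz":0,"jaw":0.5}
    - {"wx":0,"wy":0,"wz":0,"dx":-4,"dy":-6,"dz":0,"jaw":0.5}

```text
clock: 2.2
tool_pos: [556.6, -178.6, 311.5]
ee_rot: [[-0.947, 0.322, -0.001], [0.322, 0.947, 0.001], [0.001, 0.0, -1.0]]
ft_force: [-0.2, 0.7, 0.1]
opening: 64.4
grasp_force: 0.0
```

```bash
cat >> h.py <<'E'
def tilt():
    """boom tilt from the tube's upper edge of depth in the top view"""
    im,d=ctrl.camera("top"); t=ctrl.sense()["clock"]; P=cloud("top",d.astype(float))
    pts=[]
    for u in range(244,296,2):
        b=P[150:185,u]; b=b[(b[:,2]>90)&(b[:,2]<300)&(abs(b[:,0]-672)<22)]
        if len(b): pts.append(b[b[:,2].argmax()])
    p=np.array(pts)
    y=p[:,1]*.9985-(p[:,0]-671)*.055; k=np.polyfit(y,p[:,2],1)
    r=p[:,2]-np.polyval(k,y); g=abs(r)<2.5*np.median(abs(r))+1
    k=np.polyfit(y[g],p[g,2],1)
    return t,np.arctan(k[0]),np.std(r[g]),im
E
python3 - <<'E'
from h import *
s=ctrl.sense(); R=np.array(s["ee_rot"]); p=np.array(s["tool_pos"]); print(s["clock"],p,s["joints"])
im,d=ctrl.camera("wrist"); m=ctrl.camera_model("wrist"); M=np.array(m["mount"])
T=np.eye(4);T[:3,:3]=R;T[:3,3]=p; T=T@M
P=cloud("wrist",d.astype(float),T); a=P[(abs(P[...,2]-245)<5)&(np.hypot(P[...,0]-556,P[...,1]+183)<35)]
print(len(a)); 
if len(a): print(np.median(a,0),cv2.minEnclosingCircle(a[:,:2].astype(np.float32)))
t=tilt(); print(t[:3])
cv2.imwrite("pics/w1.png",im[:,:,::-1])
E
```

```text
2.2 [ 556.64963979 -178.55840686  311.48374192] [-3.62380925e-01  3.32220934e-01  1.67535354e+00  2.22513366e-04
  1.13490721e+00 -1.60583513e+00]
4108
[ 553.74145964 -183.08073796  244.19855277] ((555.1691284179688, -183.57957458496094), 22.509239196777344)
(2.3, np.float64(-0.2218800472898885), np.float64(1.1667681870220425))
```

View pics/w1.png

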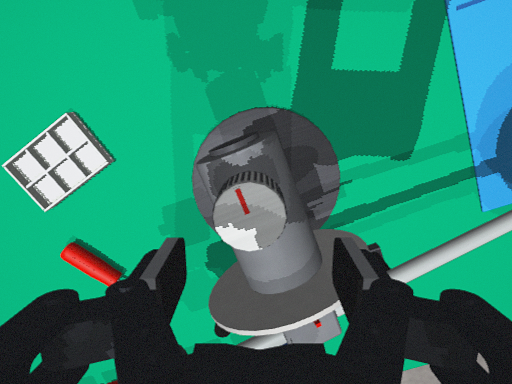

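The wrist view shows the knob at (250,210) between the fingers, with its axis at (555,-183.4). That agrees with the other cameras, and the tilt of -0.222 confirms the lower stop. Now I'll descend and grip.

Call:
jog_arm:
  plan:
    - {"wx":0,"wy":0,"wz":0,"dx":0,"dy":-0.125,"dz":0.4,"jaw":0.5}
    - {"wx":0,"wy":0,"wz":0,"dx":0,"dy":-0.125,"dz":0.9,"jaw":0.5}
    - {"wx":0,"wy":0,"wz":0,"dx":0,"dy":-0.125,"dz":1.4,"jaw":0.5}
    - {"wx":0,"wy":0,"wz":0,"dx":0,"dy":-0.125,"dz":1.7,"jaw":0.5}
    - {"wx":0,"wy":0,"wz":0,"dx":0,"dy":-0.125,"dz":1.84,"jaw":0.5}
    - {"wx":0,"wy":0,"wz":0,"dx":0,"dy":-0.125,"dz":1.84,"jaw":0.5}

```text
clock: 2.9
tool_pos: [555.3, -183.7, 237.9]
ee_rot: [[-0.947, 0.321, -0.001], [0.321, 0.947, 0.0], [0.001, 0.0, -1.0]]
ft_force: [0.5, -1.1, -0.2]
opening: 64.2
grasp_force: 0.0
```

Call:
jog_arm:
  plan:
    - {"wx":0,"wy":0,"wz":0,"dx":0,"dy":0,"dz":0,"jaw":0.2}
    - {"wx":0,"wy":0,"wz":0,"dx":0,"dy":0,"dz":0,"jaw":0}
    - {"wx":0,"wy":0,"wz":0,"dx":0,"dy":0,"dz":0,"jaw":-0.3}
    - {"wx":0,"wy":0,"wz":0,"dx":0,"dy":0,"dz":0,"jaw":-0.3}
    - {"wx":0,"wy":0,"wz":0,"dx":0,"dy":0,"dz":0,"jaw":-0.3}

```text
clock: 3.4
tool_pos: [555.9, -184.4, 239.4]
ee_rot: [[-0.947, 0.322, 0.002], [0.322, 0.947, -0.001], [-0.002, -0.0, -1.0]]
ft_force: [-2.2, 0.5, 6.4]
opening: 42.4
grasp_force: 59.9
```

Call:
jog_arm:
  plan:
    - {"wx":0,"wy":0,"wz":0.4,"dx":0,"dy":0,"dz":0,"jaw":-0.3}
    - {"wx":0,"wy":0,"wz":0.9,"dx":0,"dy":0,"dz":0,"jaw":-0.3}
    - {"wx":0,"wy":0,"wz":1.4,"dx":0,"dy":0,"dz":0,"jaw":-0.3}
    - {"wx":0,"wy":0,"wz":1.9,"dx":0,"dy":0,"dz":0,"jaw":-0.3}
    - {"wx":0,"wy":0,"wz":2.4,"dx":0,"dy":0,"dz":0,"jaw":-0.3}
    - {"wx":0,"wy":0,"wz":2.8,"dx":0,"dy":0,"dz":0,"jaw":-0.3}
    - {"wx":0,"wy":0,"wz":2.8,"dx":0,"dy":0,"dz":0,"jaw":-0.3}

```text
clock: 4.1
tool_pos: [555.9, -184.4, 239.4]
ee_rot: [[-0.812, 0.583, 0.002], [0.583, 0.812, -0.001], [-0.002, 0.0, -1.0]]
ft_force: [-2.1, -0.2, 7.7]
opening: 42.2
grasp_force: 59.8
```

```bash
cat > t.py <<'E'
from h import *
r=[]
for i in range(2): r.append(tilt())
s=ctrl.sense(); R=np.array(s["ee_rot"]); k=np.arctan2(.947,.3215)-np.arctan2(R[1,1],R[0,1])
print("knob %.3f open %.1f grip %.0f F %s tq %s"%(k,s["opening"],s["grasp_force"],np.round(s["ft_force"],1),np.round(s["wrist_torque"],2)))
for a in r: print("t %.2f tilt %.3f sd %.2f"%a[:3])
E
python3 t.py
```

```text
knob 0.294 open 41.9 grip 60 F [-1.9  0.1  6.4] tq [-0.04  0.35 -0.29]
t 4.15 tilt -0.217 sd 0.91
t 4.20 tilt -0.210 sd 1.83
```

Call:
jog_arm:
  plan:
    - {"wx":0,"wy":0,"wz":0.07,"dx":0,"dy":0,"dz":0,"jaw":-0.3}
    - {"wx":0,"wy":0,"wz":0.14,"dx":0,"dy":0,"dz":0,"jaw":-0.3}
    - {"wx":0,"wy":0,"wz":0.21,"dx":0,"dy":0,"dz":0,"jaw":-0.3}
    - {"wx":0,"wy":0,"wz":0.28,"dx":0,"dy":0,"dz":0,"jaw":-0.3}
    - {"wx":0,"wy":0,"wz":0.35,"dx":0,"dy":0,"dz":0,"jaw":-0.3}
    - {"wx":0,"wy":0,"wz":0.42,"dx":0,"dy":0,"dz":0,"jaw":-0.3}
    - {"wx":0,"wy":0,"wz":0.49,"dx":0,"dy":0,"dz":0,"jaw":-0.3}
    - {"wx":0,"wy":0,"wz":0.56,"dx":0,"dy":0,"dz":0,"jaw":-0.3}
    - {"wx":0,"wy":0,"wz":0.63,"dx":0,"dy":0,"dz":0,"jaw":-0.3}
    - {"wx":0,"wy":0,"wz":0.7,"dx":0,"dy":0,"dz":0,"jaw":-0.3}

```text
clock: 5.2
tool_pos: [555.9, -184.4, 239.4]
ee_rot: [[-0.768, 0.64, 0.001], [0.64, 0.768, -0.001], [-0.002, 0.0, -1.0]]
ft_force: [-1.8, 0.1, 6.0]
opening: 42.6
grasp_force: 59.7
```

```bash
cat >> h.py <<'E'
def lens(im,d):
    P=cloud("top",d.astype(float)); r=P[130:210,175:250]; c=im[130:210,175:250].astype(int)
    m=(c.min(-1)>140)&(c.max(-1)-c.min(-1)<40)&(r[...,2]>60)&(r[...,2]<300)
    a=r[m]
    A=np.c_[a[:,1],np.ones(len(a))]; y=a[:,1]*.9985-(a[:,0]-671)*.055
    return np.median(a[:,2]),len(a),np.median(y)
E
cat > t.py <<'E'
from h import *
z=np.load("pics/top.npz"); z0=lens(z["im"],z["d"])[0]
s=ctrl.sense(); R=np.array(s["ee_rot"]); k=np.arctan2(.947,.3215)-np.arctan2(R[1,1],R[0,1])
print("knob %.3f open %.1f grip %.0f F %s tq %s j6 %.2f"%(k,s["opening"],s["grasp_force"],np.round(s["ft_force"],1),np.round(s["wrist_torque"],2),s["joints"][5]))
for i in range(2):
    t=ctrl.sense()["clock"]; im,d=ctrl.camera("top"); l=lens(im,d)
    print("t %.2f tilt %.3f n %d"%(t,np.arcsin(np.sin(-.22)+(l[0]-z0)/350),l[1]))
E
python3 t.py
```

```text
knob 0.367 open 42.6 grip 60 F [-1.8  0.1  6. ] tq [-0.03  0.39  0.46] j6 -1.25
t 5.20 tilt -0.224 n 695
t 5.25 tilt -0.225 n 695
```

Call:
jog_arm:
  plan:
    - {"wx":0,"wy":0,"wz":0.07,"dx":0,"dy":0,"dz":0,"jaw":-0.3}
    - {"wx":0,"wy":0,"wz":0.14,"dx":0,"dy":0,"dz":0,"jaw":-0.3}
    - {"wx":0,"wy":0,"wz":0.21,"dx":0,"dy":0,"dz":0,"jaw":-0.3}
    - {"wx":0,"wy":0,"wz":0.28,"dx":0,"dy":0,"dz":0,"jaw":-0.3}
    - {"wx":0,"wy":0,"wz":0.35,"dx":0,"dy":0,"dz":0,"jaw":-0.3}
    - {"wx":0,"wy":0,"wz":0.42,"dx":0,"dy":0,"dz":0,"jaw":-0.3}
    - {"wx":0,"wy":0,"wz":0.49,"dx":0,"dy":0,"dz":0,"jaw":-0.3}
    - {"wx":0,"wy":0,"wz":0.56,"dx":0,"dy":0,"dz":0,"jaw":-0.3}
    - {"wx":0,"wy":0,"wz":0.63,"dx":0,"dy":0,"dz":0,"jaw":-0.3}
    - {"wx":0,"wy":0,"wz":0.7,"dx":0,"dy":0,"dz":0,"jaw":-0.3}

```text
clock: 6.3
tool_pos: [555.9, -184.4, 239.4]
ee_rot: [[-0.72, 0.694, 0.002], [0.694, 0.72, -0.001], [-0.002, 0.0, -1.0]]
ft_force: [-2.6, 0.8, 6.3]
opening: 42.0
grasp_force: 59.7
```

```bash
python3 t.py
```

```text
knob 0.440 open 42.0 grip 60 F [-2.6  0.8  6.3] tq [-0.04  0.41  0.45] j6 -1.18
t 6.30 tilt -0.225 n 694
t 6.35 tilt -0.225 n 698
```

Call:
jog_arm:
  plan:
    - {"wx":0,"wy":0,"wz":0.07,"dx":0,"dy":0,"dz":0,"jaw":-0.3}
    - {"wx":0,"wy":0,"wz":0.14,"dx":0,"dy":0,"dz":0,"jaw":-0.3}
    - {"wx":0,"wy":0,"wz":0.21,"dx":0,"dy":0,"dz":0,"jaw":-0.3}
    - {"wx":0,"wy":0,"wz":0.28,"dx":0,"dy":0,"dz":0,"jaw":-0.3}
    - {"wx":0,"wy":0,"wz":0.35,"dx":0,"dy":0,"dz":0,"jaw":-0.3}
    - {"wx":0,"wy":0,"wz":0.42,"dx":0,"dy":0,"dz":0,"jaw":-0.3}
    - {"wx":0,"wy":0,"wz":0.49,"dx":0,"dy":0,"dz":0,"jaw":-0.3}
    - {"wx":0,"wy":0,"wz":0.56,"dx":0,"dy":0,"dz":0,"jaw":-0.3}
    - {"wx":0,"wy":0,"wz":0.63,"dx":0,"dy":0,"dz":0,"jaw":-0.3}
    - {"wx":0,"wy":0,"wz":0.7,"dx":0,"dy":0,"dz":0,"jaw":-0.3}

```text
clock: 7.4
tool_pos: [555.8, -184.4, 239.4]
ee_rot: [[-0.667, 0.745, 0.001], [0.745, 0.667, -0.001], [-0.002, 0.0, -1.0]]
ft_force: [-2.0, 0.3, 5.9]
opening: 42.4
grasp_force: 59.7
```

```bash
python3 t.py
```

```text
knob 0.514 open 42.4 grip 60 F [-2.   0.3  5.9] tq [0.01 0.39 0.47] j6 -1.10
t 7.40 tilt -0.226 n 693
t 7.45 tilt -0.226 n 698
```

Call:
jog_arm:
  plan:
    - {"wx":0,"wy":0,"wz":0.07,"dx":0,"dy":0,"dz":0,"jaw":-0.3}
    - {"wx":0,"wy":0,"wz":0.14,"dx":0,"dy":0,"dz":0,"jaw":-0.3}
    - {"wx":0,"wy":0,"wz":0.21,"dx":0,"dy":0,"dz":0,"jaw":-0.3}
    - {"wx":0,"wy":0,"wz":0.28,"dx":0,"dy":0,"dz":0,"jaw":-0.3}
    - {"wx":0,"wy":0,"wz":0.35,"dx":0,"dy":0,"dz":0,"jaw":-0.3}
    - {"wx":0,"wy":0,"wz":0.42,"dx":0,"dy":0,"dz":0,"jaw":-0.3}
    - {"wx":0,"wy":0,"wz":0.49,"dx":0,"dy":0,"dz":0,"jaw":-0.3}
    - {"wx":0,"wy":0,"wz":0.56,"dx":0,"dy":0,"dz":0,"jaw":-0.3}
    - {"wx":0,"wy":0,"wz":0.63,"dx":0,"dy":0,"dz":0,"jaw":-0.3}
    - {"wx":0,"wy":0,"wz":0.7,"dx":0,"dy":0,"dz":0,"jaw":-0.3}

```text
clock: 8.5
tool_pos: [555.8, -184.4, 239.4]
ee_rot: [[-0.611, 0.792, 0.001], [0.792, 0.611, -0.001], [-0.002, 0.001, -1.0]]
ft_force: [-2.7, -0.2, 6.9]
opening: 42.3
grasp_force: 59.7
```

```bash
python3 t.py
```

```text
knob 0.587 open 42.3 grip 60 F [-2.7 -0.2  6.9] tq [-0.06  0.37  0.48] j6 -1.03
t 8.50 tilt -0.225 n 696
t 8.55 tilt -0.225 n 694
```

Call:
jog_arm:
  plan:
    - {"wx":0,"wy":0,"wz":0.07,"dx":0,"dy":0,"dz":0,"jaw":-0.3}
    - {"wx":0,"wy":0,"wz":0.14,"dx":0,"dy":0,"dz":0,"jaw":-0.3}
    - {"wx":0,"wy":0,"wz":0.21,"dx":0,"dy":0,"dz":0,"jaw":-0.3}
    - {"wx":0,"wy":0,"wz":0.28,"dx":0,"dy":0,"dz":0,"jaw":-0.3}
    - {"wx":0,"wy":0,"wz":0.35,"dx":0,"dy":0,"dz":0,"jaw":-0.3}
    - {"wx":0,"wy":0,"wz":0.42,"dx":0,"dy":0,"dz":0,"jaw":-0.3}
    - {"wx":0,"wy":0,"wz":0.49,"dx":0,"dy":0,"dz":0,"jaw":-0.3}
    - {"wx":0,"wy":0,"wz":0.56,"dx":0,"dy":0,"dz":0,"jaw":-0.3}
    - {"wx":0,"wy":0,"wz":0.63,"dx":0,"dy":0,"dz":0,"jaw":-0.3}
    - {"wx":0,"wy":0,"wz":0.7,"dx":0,"dy":0,"dz":0,"jaw":-0.3}

```text
clock: 9.6
tool_pos: [555.8, -184.4, 239.4]
ee_rot: [[-0.551, 0.835, 0.001], [0.835, 0.551, -0.001], [-0.002, 0.001, -1.0]]
ft_force: [-2.8, -0.4, 7.8]
opening: 42.3
grasp_force: 59.7
```

```bash
python3 t.py
```

```text
knob 0.660 open 42.3 grip 60 F [-2.8 -0.4  7.8] tq [-0.09  0.42  0.44] j6 -0.96
t 9.60 tilt -0.224 n 695
t 9.65 tilt -0.225 n 695
```

Call:
jog_arm:
  plan:
    - {"wx":0,"wy":0,"wz":0.07,"dx":0,"dy":0,"dz":0,"jaw":-0.3}
    - {"wx":0,"wy":0,"wz":0.14,"dx":0,"dy":0,"dz":0,"jaw":-0.3}
    - {"wx":0,"wy":0,"wz":0.21,"dx":0,"dy":0,"dz":0,"jaw":-0.3}
    - {"wx":0,"wy":0,"wz":0.28,"dx":0,"dy":0,"dz":0,"jaw":-0.3}
    - {"wx":0,"wy":0,"wz":0.35,"dx":0,"dy":0,"dz":0,"jaw":-0.3}
    - {"wx":0,"wy":0,"wz":0.42,"dx":0,"dy":0,"dz":0,"jaw":-0.3}
    - {"wx":0,"wy":0,"wz":0.49,"dx":0,"dy":0,"dz":0,"jaw":-0.3}
    - {"wx":0,"wy":0,"wz":0.56,"dx":0,"dy":0,"dz":0,"jaw":-0.3}
    - {"wx":0,"wy":0,"wz":0.63,"dx":0,"dy":0,"dz":0,"jaw":-0.3}
    - {"wx":0,"wy":0,"wz":0.7,"dx":0,"dy":0,"dz":0,"jaw":-0.3}

```text
clock: 10.7
tool_pos: [555.8, -184.4, 239.4]
ee_rot: [[-0.488, 0.873, 0.001], [0.873, 0.488, -0.001], [-0.001, 0.001, -1.0]]
ft_force: [-2.4, -1.2, 6.9]
opening: 42.4
grasp_force: 59.7
```

```bash
python3 t.py
```

```text
knob 0.733 open 42.4 grip 60 F [-2.4 -1.2  6.9] tq [-0.09  0.49  0.48] j6 -0.88
t 10.70 tilt -0.172 n 710
t 10.75 tilt -0.169 n 708
```

The boom lifted off at a knob angle of about 0.66, so level should be near 0.80. I'll let it rise and catch it at its peak.

Call:
jog_arm:
  plan:
    - {"wx":0,"wy":0,"wz":0,"dx":0,"dy":0,"dz":0,"jaw":-0.3}
    - {"wx":0,"wy":0,"wz":0,"dx":0,"dy":0,"dz":0,"jaw":-0.3}
    - {"wx":0,"wy":0,"wz":0,"dx":0,"dy":0,"dz":0,"jaw":-0.3}
    - {"wx":0,"wy":0,"wz":0,"dx":0,"dy":0,"dz":0,"jaw":-0.3}
    - {"wx":0,"wy":0,"wz":0,"dx":0,"dy":0,"dz":0,"jaw":-0.3}

```text
clock: 11.3
tool_pos: [555.8, -184.4, 239.4]
ee_rot: [[-0.488, 0.873, 0.001], [0.873, 0.488, -0.001], [-0.001, 0.001, -1.0]]
ft_force: [-1.8, -0.7, 6.6]
opening: 42.1
grasp_force: 59.8
```

```bash
python3 t.py
```

```text
knob 0.733 open 42.1 grip 60 F [-1.8 -0.7  6.6] tq [-0.08  0.43  0.3 ] j6 -0.88
t 11.30 tilt -0.095 n 1035
t 11.35 tilt -0.090 n 1173
```

Call:
jog_arm:
  plan:
    - {"wx":0,"wy":0,"wz":0,"dx":0,"dy":0,"dz":0,"jaw":-0.3}
    - {"wx":0,"wy":0,"wz":0,"dx":0,"dy":0,"dz":0,"jaw":-0.3}
    - {"wx":0,"wy":0,"wz":0,"dx":0,"dy":0,"dz":0,"jaw":-0.3}
    - {"wx":0,"wy":0,"wz":0,"dx":0,"dy":0,"dz":0,"jaw":-0.3}

```text
clock: 11.8
tool_pos: [555.8, -184.4, 239.4]
ee_rot: [[-0.488, 0.873, 0.001], [0.873, 0.488, -0.001], [-0.001, 0.001, -1.0]]
ft_force: [-2.7, -0.5, 7.4]
opening: 42.3
grasp_force: 59.8
```

```bash
python3 t.py
```

```text
knob 0.733 open 42.3 grip 60 F [-2.7 -0.5  7.4] tq [-0.03  0.42  0.26] j6 -0.88
t 11.80 tilt -0.047 n 1381
t 11.85 tilt -0.045 n 1395
```

```bash
cat > fit.py <<'E'
import numpy as np
from scipy.optimize import least_squares
# knob history (t,k), tilt data
def sim(p,K,ts,t0=9.6,dt=.005,I0=.059):
    c,b=p[:2]; th,v=-.22,0.; out=[];ts=list(ts);t=t0
    while ts:
        if t>=ts[0]-1e-9: out.append((th+b,v)); ts.pop(0); continue
        k=np.interp(t,*zip(*K))
        T=.25*(k-.22-th)+.09*th-c-.009*v
        T=T-.004*np.tanh(v/.003) 
        v+=T/I0*dt; th+=v*dt; t+=dt
        if th<-.22: th=-.22; v=0
    return np.array(out)
def fit(K,D):
    D=np.array(D); r=least_squares(lambda p:np.r_[sim(p,K,D[:,0])[:,0]-D[:,1],p[1]*.3],[.145,-.003],diff_step=1e-3)
    return r.x, r.fun
E
cat > f1.py <<'E'
from fit import *
K=[(9.7,.66),(10.7,.733),(12.0,.733),(12.3,.733)]
D=[(10.7,-.172),(10.75,-.169),(11.3,-.095),(11.35,-.09),(11.8,-.047),(11.85,-.045)]
p,r=fit(K,D); print(p,"level k",.22+p[0]/.25,np.round(r,3)); print(np.c_[np.arange(11.9,13.5,.2),sim(p,K,np.arange(11.9,13.5,.2))].round(3))
E
python3 f1.py
```

```text
[0.14377219 0.01561143] level k 0.7950887750831126 [-0.001  0.    -0.004 -0.003  0.003  0.004  0.005]
[[ 1.19e+01 -3.80e-02  5.70e-02]
 [ 1.21e+01 -3.10e-02  1.60e-02]
 [ 1.23e+01 -3.10e-02 -1.00e-02]
 [ 1.25e+01 -3.40e-02 -2.30e-02]
 [ 1.27e+01 -4.00e-02 -3.20e-02]
 [ 1.29e+01 -4.70e-02 -3.90e-02]
 [ 1.31e+01 -5.50e-02 -4.00e-02]
 [ 1.33e+01 -6.30e-02 -3.80e-02]]
```

Call:
jog_arm:
  plan:
    - {"wx":0,"wy":0,"wz":0.05,"dx":0,"dy":0,"dz":0,"jaw":-0.3}
    - {"wx":0,"wy":0,"wz":0.15,"dx":0,"dy":0,"dz":0,"jaw":-0.3}
    - {"wx":0,"wy":0,"wz":0.3,"dx":0,"dy":0,"dz":0,"jaw":-0.3}
    - {"wx":0,"wy":0,"wz":0.45,"dx":0,"dy":0,"dz":0,"jaw":-0.3}
    - {"wx":0,"wy":0,"wz":0.45,"dx":0,"dy":0,"dz":0,"jaw":-0.3}

```text
clock: 12.4
tool_pos: [555.8, -184.4, 239.4]
ee_rot: [[-0.446, 0.895, 0.001], [0.895, 0.446, -0.001], [-0.001, 0.001, -1.0]]
ft_force: [-2.2, 0.2, 6.6]
opening: 42.5
grasp_force: 59.8
```

```bash
python3 t.py
```

```text
knob 0.781 open 42.5 grip 60 F [-2.2  0.2  6.6] tq [-0.11  0.48  0.2 ] j6 -0.83
t 12.40 tilt -0.041 n 1386
t 12.45 tilt -0.040 n 1396
```

Call:
jog_arm:
  plan:
    - {"wx":0,"wy":0,"wz":0,"dx":0,"dy":0,"dz":0,"jaw":-0.3}
    - {"wx":0,"wy":0,"wz":0,"dx":0,"dy":0,"dz":0,"jaw":-0.3}
    - {"wx":0,"wy":0,"wz":0,"dx":0,"dy":0,"dz":0,"jaw":-0.3}
    - {"wx":0,"wy":0,"wz":0,"dx":0,"dy":0,"dz":0,"jaw":-0.3}
    - {"wx":0,"wy":0,"wz":0,"dx":0,"dy":0,"dz":0,"jaw":-0.3}

```text
clock: 13.0
tool_pos: [555.8, -184.4, 239.4]
ee_rot: [[-0.447, 0.895, 0.001], [0.895, 0.447, -0.001], [-0.001, 0.001, -1.0]]
ft_force: [-2.4, -0.6, 7.0]
opening: 41.9
grasp_force: 59.8
```

```bash
python3 t.py
```

```text
knob 0.781 open 41.9 grip 60 F [-2.4 -0.6  7. ] tq [-0.05  0.49  0.15] j6 -0.83
t 13.00 tilt -0.041 n 1399
t 13.05 tilt -0.041 n 1396
```

It is stuck by friction at about -0.04, inside the green. I'll nudge it gently towards the centre and check the pointer.

Call:
jog_arm:
  plan:
    - {"wx":0,"wy":0,"wz":0.03,"dx":0,"dy":0,"dz":0,"jaw":-0.3}
    - {"wx":0,"wy":0,"wz":0.06,"dx":0,"dy":0,"dz":0,"jaw":-0.3}
    - {"wx":0,"wy":0,"wz":0.09,"dx":0,"dy":0,"dz":0,"jaw":-0.3}
    - {"wx":0,"wy":0,"wz":0.12,"dx":0,"dy":0,"dz":0,"jaw":-0.3}
    - {"wx":0,"wy":0,"wz":0.15,"dx":0,"dy":0,"dz":0,"jaw":-0.3}
    - {"wx":0,"wy":0,"wz":0.18,"dx":0,"dy":0,"dz":0,"jaw":-0.3}
    - {"wx":0,"wy":0,"wz":0.2,"dx":0,"dy":0,"dz":0,"jaw":-0.3}
    - {"wx":0,"wy":0,"wz":0.2,"dx":0,"dy":0,"dz":0,"jaw":-0.3}
    - {"wx":0,"wy":0,"wz":0.2,"dx":0,"dy":0,"dz":0,"jaw":-0.3}
    - {"wx":0,"wy":0,"wz":0.2,"dx":0,"dy":0,"dz":0,"jaw":-0.3}
    - {"wx":0,"wy":0,"wz":0.2,"dx":0,"dy":0,"dz":0,"jaw":-0.3}
    - {"wx":0,"wy":0,"wz":0.2,"dx":0,"dy":0,"dz":0,"jaw":-0.3}

```text
clock: 14.3
tool_pos: [555.8, -184.4, 239.4]
ee_rot: [[-0.428, 0.904, 0.001], [0.904, 0.428, -0.001], [-0.001, 0.001, -1.0]]
ft_force: [-2.6, -0.9, 7.3]
opening: 42.1
grasp_force: 59.8
```

```bash
python3 t.py; python3 - <<'E'
from h import *
print([round(float(tilt()[1]),3) for _ in range(3)])
im,d=ctrl.camera("scene"); cv2.imwrite("pics/s2.png",cv2.resize(im[130:230,110:260],None,fx=5,fy=5,interpolation=2)[:,:,::-1])
E
```

```text
knob 0.801 open 42.1 grip 60 F [-2.6 -0.9  7.3] tq [-0.13  0.44  0.39] j6 -0.81
t 14.30 tilt -0.029 n 1402
t 14.35 tilt -0.027 n 1400
[-0.003, -0.001, -0.013]
```

View pics/s2.png

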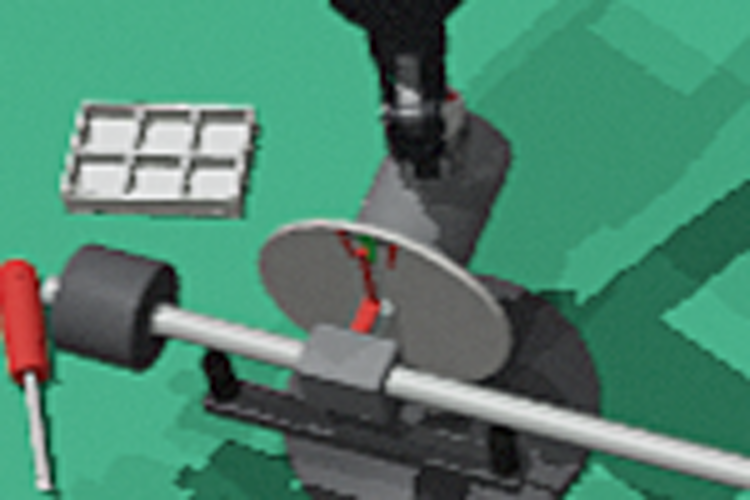

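The pointer tip, at (362,255) in the crop, stands before the green field near its middle. The boom fit gives about 0. I'll watch it settle.

Call:
jog_arm:
  plan:
    - {"wx":0,"wy":0,"wz":0,"dx":0,"dy":0,"dz":0,"jaw":-0.3}
    - {"wx":0,"wy":0,"wz":0,"dx":0,"dy":0,"dz":0,"jaw":-0.3}
    - {"wx":0,"wy":0,"wz":0,"dx":0,"dy":0,"dz":0,"jaw":-0.3}
    - {"wx":0,"wy":0,"wz":0,"dx":0,"dy":0,"dz":0,"jaw":-0.3}
    - {"wx":0,"wy":0,"wz":0,"dx":0,"dy":0,"dz":0,"jaw":-0.3}
    - {"wx":0,"wy":0,"wz":0,"dx":0,"dy":0,"dz":0,"jaw":-0.3}
    - {"wx":0,"wy":0,"wz":0,"dx":0,"dy":0,"dz":0,"jaw":-0.3}
    - {"wx":0,"wy":0,"wz":0,"dx":0,"dy":0,"dz":0,"jaw":-0.3}

```text
clock: 15.4
tool_pos: [555.8, -184.4, 239.4]
ee_rot: [[-0.428, 0.904, 0.001], [0.904, 0.428, -0.001], [-0.001, 0.001, -1.0]]
ft_force: [-2.6, -0.2, 6.7]
opening: 42.4
grasp_force: 59.8
```

```bash
cat > u.py <<'E'
from h import *
def ring(im,d):
    P=cloud("top",d.astype(float)); r=P[130:210,175:250].reshape(-1,3); c=im[130:210,175:250].reshape(-1,3).astype(int)
    a=r[(c.min(-1)>110)&(c.max(-1)-c.min(-1)<50)&(r[:,2]>60)&(r[:,2]<300)]
    k=(.0,)
    for _ in range(4):
        A=np.c_[a,np.ones(len(a))][:,[0,1,3]]; k=np.linalg.lstsq(A,a[:,2],rcond=None)[0]
        e=a[:,2]-A@k; a=a[abs(e)<max(3,2*e.std())]
    zc=a[:,2].max()*.5+a[:,2].min()*.5
    return np.arctan(k[1]*.9985-k[0]*.055),len(a),zc
z=np.load("pics/top.npz"); print("ref",ring(z["im"],z["d"]))
for i in range(3):
    t=ctrl.sense()["clock"]; im,d=ctrl.camera("top"); a,n,zc=ring(im,d); print("t %.2f ring slope %.3f n %d zc %.1f"%(t,a,n,zc), "lens %.1f"%lens(im,d)[0])
E
python3 t.py; python3 u.py
```

```text
knob 0.801 open 42.4 grip 60 F [-2.6 -0.2  6.7] tq [-0.14  0.48  0.37] j6 -0.81
t 15.40 tilt -0.005 n 1390
t 15.45 tilt -0.004 n 1389
ref (np.float64(-0.2185383827435684), 1371, np.float64(118.57200771972498))
t 15.50 ring slope 0.010 n 1725 zc 193.6 lens 194.2
t 15.55 ring slope 0.011 n 1710 zc 193.9 lens 194.0
t 15.60 ring slope 0.011 n 1708 zc 194.1 lens 194.1
```

The ring slope method reads -0.2185 at the stop and +0.011 now, and a lens height of 194 is the level height. I'll release now, opening only as far as needed.

Call:
jog_arm:
  plan:
    - {"wx":0,"wy":0,"wz":0,"dx":0,"dy":0,"dz":0,"jaw":0.1}
    - {"wx":0,"wy":0,"wz":0,"dx":0,"dy":0,"dz":0,"jaw":0.3}
    - {"wx":0,"wy":0,"wz":0,"dx":0,"dy":0,"dz":0,"jaw":0.4}
    - {"wx":0,"wy":0,"wz":0,"dx":0,"dy":0,"dz":0,"jaw":0.4}
    - {"wx":0,"wy":0,"wz":0,"dx":0,"dy":0,"dz":0,"jaw":0.4}

```text
clock: 16.15
tool_pos: [555.5, -184.1, 238.2]
ee_rot: [[-0.428, 0.904, -0.0], [0.904, 0.428, 0.0], [0.0, 0.0, -1.0]]
ft_force: [-0.9, 1.0, 0.1]
opening: 59.9
grasp_force: 0.0
```

```bash
python3 t.py; python3 u.py
```

```text
knob 0.802 open 59.9 grip 0 F [-0.9  1.   0.1] tq [0.04 0.   0.02] j6 -0.81
t 16.15 tilt -0.005 n 1391
t 16.20 tilt -0.005 n 1389
ref (np.float64(-0.2185383827435684), 1371, np.float64(118.57200771972498))
t 16.25 ring slope 0.009 n 1717 zc 193.9 lens 194.3
t 16.30 ring slope 0.009 n 1709 zc 194.0 lens 194.3
t 16.35 ring slope 0.007 n 1690 zc 193.7 lens 193.9
```

Released, with the boom level and still. I'll lift clear straight up and wait it out.

Call:
jog_arm:
  plan:
    - {"wx":0,"wy":0,"wz":0,"dx":0,"dy":0,"dz":-0.4,"jaw":0.4}
    - {"wx":0,"wy":0,"wz":0,"dx":0,"dy":0,"dz":-0.9,"jaw":0.4}
    - {"wx":0,"wy":0,"wz":0,"dx":0,"dy":0,"dz":-1.5,"jaw":0.4}
    - {"wx":0,"wy":0,"wz":0,"dx":0,"dy":0,"dz":-2.2,"jaw":0.4}
    - {"wx":0,"wy":0,"wz":0,"dx":0,"dy":0,"dz":-2.5,"jaw":0.4}
    - {"wx":0,"wy":0,"wz":0,"dx":0,"dy":0,"dz":-2.5,"jaw":0.4}
    - {"wx":0,"wy":0,"wz":0,"dx":0,"dy":0,"dz":-2.5,"jaw":0.4}
    - {"wx":0,"wy":0,"wz":0,"dx":0,"dy":0,"dz":-2.5,"jaw":0.4}
    - {"wx":0,"wy":0,"wz":0,"dx":0,"dy":0,"dz":-2.5,"jaw":0.4}
    - {"wx":0,"wy":0,"wz":0,"dx":0,"dy":0,"dz":-2.5,"jaw":0.4}
    - {"wx":0,"wy":0,"wz":0,"dx":0,"dy":0,"dz":-2.5,"jaw":0.4}
    - {"wx":0,"wy":0,"wz":0,"dx":0,"dy":0,"dz":-2.5,"jaw":0.4}

```text
clock: 17.6
tool_pos: [555.4, -184.1, 338.0]
ee_rot: [[-0.428, 0.904, -0.0], [0.904, 0.428, 0.0], [0.0, -0.0, -1.0]]
ft_force: [-0.2, 0.4, -0.3]
opening: 59.8
grasp_force: 0.0
```

```bash
python3 u.py; python3 - <<'E'
from h import *
for i in range(60): ctrl.camera("top")
print(ctrl.sense()["clock"])
E
python3 u.py
```

```text
ref (np.float64(-0.2185383827435684), 1371, np.float64(118.57200771972498))
t 17.60 ring slope 0.011 n 1721 zc 193.9 lens 193.9
t 17.65 ring slope 0.012 n 1722 zc 193.8 lens 193.9
t 17.70 ring slope 0.010 n 1721 zc 193.8 lens 193.8
20.75
ref (np.float64(-0.2185383827435684), 1371, np.float64(118.57200771972498))
t 20.75 ring slope 0.010 n 1724 zc 193.8 lens 194.2
t 20.80 ring slope 0.009 n 1723 zc 193.8 lens 194.1
t 20.85 ring slope 0.011 n 1730 zc 193.8 lens 194.1
```

```bash
python3 - <<'E'
from h import *
for i in range(50): im,d=ctrl.camera("scene")
print(ctrl.sense()["clock"]); cv2.imwrite("pics/s3.png",im[60:330,60:460,::-1].repeat(2,0).repeat(2,1))
E
python3 u.py
```

```text
23.4
ref (np.float64(-0.2185383827435684), 1371, np.float64(118.57200771972498))
t 23.40 ring slope 0.008 n 1722 zc 193.7 lens 193.9
t 23.45 ring slope 0.008 n 1731 zc 193.7 lens 194.1
t 23.50 ring slope 0.010 n 1711 zc 193.9 lens 193.9
```

View pics/s3.png

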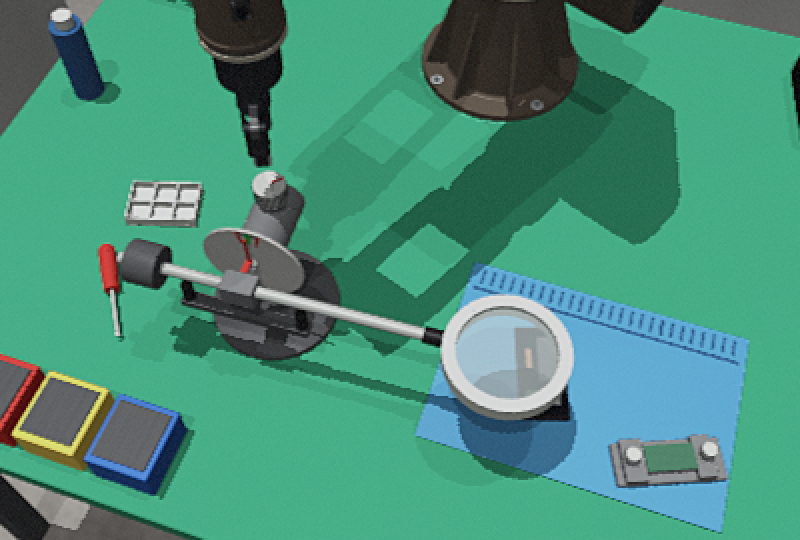

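The boom floats level with the pointer upright, at (245,250) in this crop. The gripper is clear, and the tilt has held at about +0.01 for over 7 s since release.

```bash
python3 -c "
from rig import ctrl
print(ctrl.finish_job())"
```

```text
the job is handed in; nothing more can be done
None
```

The job is handed in: with the knob at about 0.80 rad and released, the boom stayed level at about +0.01 rad, inside the green, for over 7 s, and I worked only the knob.

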